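# Click the filter wheel round to the lens tube

### The job

On the optics bench, turn the big knurled filter wheel one click with a fingertip, just by rubbing it round, so that the white line on it goes from between the two fittings to point at the tall lens tube (not at the low flat cover) and the wheel sits settled in that click. Press lightly, do not lift the wheel off its seat, and leave the things lying around it where they are. Finish with the hand clear of everything.

Things in the scene. Friction and masses are not known exactly. Their poses are not given: they have to be found in the camera images.
- base: flat aluminium block, 140 (its x) x 170 (its y) x 30 mm high, bolted to the bench, at any yaw within 0.6 rad of straight; origin at the centre of its underside, z up. The wheel's axis is the vertical through its origin. The tube and the cover stand on its top, one at base x +36, y +62.5 mm, the other at x +36, y -62.5 mm, either way round.
- wheel_hub (a point): centre of the wheel's top face, on the vertical axis, 50 mm above the bench. Its x axis points along the white line and turns with the wheel; z up. The wheel is a black plastic disc, 104 mm in diameter, 14 mm thick (its underside 6 mm above the block), flat on top, with a knurled rim; six round dark glass filters lie flush in its top. One inlaid white line, 5 mm wide, runs from near the centre to the rim.
- wheel_mark (a point): a point on the white line, at the wheel's top face, 50 mm from the axis. At the start it points along base +x, 60 degrees from the tube on one side and 60 degrees from the cover on the other.
- wheel (a joint): angle of the wheel in rad, 0 at the start, growing counter-clockwise seen from above; turns freely either way. It clicks into a detent every 60 degrees (1.047 rad): it springs into the nearest one when let go, so it must be taken more than 30 degrees past a click to go on to the next. Turning it over the hump takes at most about 0.06 N m (2 N at 34 mm from the axis).
- wheel_lift (a joint): height of the wheel on its sprung spindle in m: 0 at rest, negative when pressed down (about 1.5 N per mm, stop at -0.004), positive when lifted (stop at 0.015). It springs back.
- tube: lens tube: black upright cylinder, 30 mm in diameter, 42 mm high, glass on top, fixed on the block with its top 72 mm above the bench; origin at the centre of its underside, 72 mm from the wheel's axis.
- cover: low flat cover: black disc, 30 mm in diameter, 7 mm high, fixed on the block, top 37 mm above the bench; origin at the centre of its underside, 72 mm from the wheel's axis.
- tape: loose roll of paper tape lying flat, 90 mm outside and 72 mm inside diameter, 24 mm high; origin at the centre of its underside. To be left alone.
- eyepiece: loose black eyepiece standing upright, up to 38 mm in diameter, 58 mm high; origin at the centre of its underside. To be left alone.
- tray: loose open blue plastic tray of small parts, 100 x 140 x 30 mm; origin at the centre of its underside. To be left alone.
Things that resemble listed ones, but are neither listed nor needed, are in the scene too. Several things have the shape of the base; the one meant has the colours described above.

How it is judged:
At the end, for the whole second after the job is handed in: The wheel is at rest in the detent where its white line points at the tall lens tube (the tube's centre within 8 mm of the line's extension, about 6 degrees), it sits at its normal height (within 2 mm), and tape, eyepiece and tray are within 20 mm of where they were (x of tube in the frame of wheel_hub above 0.05 m and y of tube in the frame of wheel_hub between -0.008 and 0.008 m and velocity of joint wheel between -0.1 and 0.1 rad/s and value of joint wheel_lift between -0.002 and 0.002 m and distance of each of tape, eyepiece, tray from where it was at the start of the episode below 0.02 m); the robot touches nothing.
It fails at once if the wheel is lifted more than 4 mm off its seat (value of joint wheel_lift above 0.004 m).
It fails at once if the wheel is pressed with more than 30 N (contact force between the fingers and wheel above 30 N).
It fails at once if the tape is shoved or lifted (20 mm or more) (distance of tape from where it was at the start of the episode above 0.02 m).
It fails at once if the eyepiece is shoved or lifted (20 mm or more) (distance of eyepiece from where it was at the start of the episode above 0.02 m).
It fails at once if the tray is shoved or lifted (20 mm or more) (distance of tray from where it was at the start of the episode above 0.02 m).
It also fails if it takes over 35 s, if anything falls off the work surface, if the arm or the gripper's body presses on something with over 40 N, if the wrist force passes 120 N, or if a joint passes its speed limit or range.

### The arm

A 6-joint arm with a two-finger parallel gripper is mounted at the origin on the work surface. World frame = base frame: x ahead of the robot, y to its left, z up, the work surface at z = 0. Lengths are in m, angles in rad, forces in N, time in s.
With the tool pointing down it reaches from about 0.3 to 0.875 m from the base axis. Payload 6.4 kg.
Tool frame: the origin (TCP) lies on the mounting face of the last link; the fingertips stand 166 mm ahead of it and the grasp point (between the pads) lies 147 mm ahead of it; z points along the fingers, y is the direction in which the jaws open and shut (so a half turn about z gives the same grasp; the last joint's range is limited). The gripper opens to 88 mm and grips with 3 to 60 N. Pads are 18 mm wide; open, the fingers measure 123 mm over their backs; the gripper's body (75 mm by 187 mm) begins 45 mm behind the grasp point.
Start: joints at [-1.549, 0.181, 1.607, -0, 1.354, -0.206], TCP at [0.13, -0.56, 0.405] pointing down, gripper open.
Joint ranges: [-2.99, 2.99], [-0.89, 2.07], [0.3, 2.58], [-1.14, 4.28], [0, 2.63], [-3.12, 3.12]. Speed limits (rad/s): [2.57, 2.57, 3.01, 3.14, 3.14, 3.14].

### API

Orientations are given as a unit quaternion [x, y, z, w].
In Python, from plant import env, cams, readout gives the robot as it stands. Calls block until the motion is done:
- env.move_ptp(position, orientation): joint-space move of the TCP to a pose.
- env.move_linear(position, vel=0.15, rot=None, stop_force=None): straight line of the TCP; rot=None keeps the orientation; vel is the mean speed in m/s. With stop_force (N) it stops when the force on the tool has changed by that much, and returns True; else False.
- env.set_joints(angles): joint-space move.
- env.ungrasp() and env.close(strength=None): open the fingers fully, or close them until they stop; strength is the grip in N (None keeps the last).
- env.hold(seconds).
- env.ik(position, orientation): joint angles nearest the present ones, or None.
- cams.get_image(name): name is "scene" or "side" or "wrist"; returns (picture, depth): 384x512x3 uint8, red, green, blue; 384x512 float32, m along the optical axis (not along the pixel's ray), 0 where there is no reading.
- cams.calibration(name): a dict with "mtx" (3x3 intrinsics, pixels), "origin" and "rotation" of the camera in the world. Camera axes: x right, y down, z forward; pixel columns grow to the right and rows downward; lengths in m; the calibration is good to about 2 mm. A picture is of the moment at which its call begins: read the wrist's pose just before it. calibration takes no time and is no camera call; for the wrist camera it gives the pose at the moment of the call.
A pose or a line that the arm cannot do raises env.Unreachable and nothing moves.
- env.job_done(): hands the job in, once; it reports no verdict.
Readings, each from a call of its own:
- readout.get_clock(): time.
- readout.get_joint_pos(): joint angles.
- readout.get_qd(): joint speeds.
- readout.get_tau(): joint torques, N m.
- readout.get_eef_pos(): TCP position.
- readout.get_tcp_rot(): TCP orientation.
- readout.get_force(): force on the tool from outside, world axes, zero at the start.
- readout.get_wrist_torque(): the same for the moment, N m.
- readout.get_finger_gap(): finger opening in m.
Only numpy, scipy, OpenCV 4.12 (cv2) and the standard library are available. Lean on these libraries where they do the work, as an engineer would, in place of code of your own. Each camera call takes 0.05 s, during which the arm holds its last target. There are 200 camera calls.

## Working session

There is one attempt and no reset: what is moved stays moved. The work goes in short steps, each a Python script; the robot and the scene stay as the last script left them, time stands still between calls to the robot, and variables do not carry over. Pictures are saved under pics/ and viewed, about 8 in all and at most 12, crops included, and the job is handed in when it is done.

```bash
mkdir -p pics; ls; python3 - <<'E'
from plant import env,cams,readout
import cv2,numpy as np
a=[]
for n in("scene","side","wrist"):
    p,d=cams.get_image(n); np.savez(f"pics/{n}0.npz",p=p,d=d,**cams.calibration(n)); a.append(p[:,:,::-1]); print(n,cams.calibration(n))
cv2.imwrite("pics/s0.png",cv2.resize(a[0],(800,600)))
cv2.imwrite("pics/sw0.png",cv2.resize(np.hstack(a[1:]),(800,300)))
print(readout.get_clock(),readout.get_finger_gap(),readout.get_tcp_rot())
E
```

```text
pics
scene {'mtx': array([[414.09677547,   0.        , 257.02234296],
       [  0.        , 414.09677547, 185.38457174],
       [  0.        ,   0.        ,   1.        ]]), 'origin': array([0.99920125, 0.18395058, 0.73698238]), 'rotation': array([ 0.59700418,  0.7588868 , -0.20733246, -0.15713077])}
side {'mtx': array([[464.2217345 ,   0.        , 258.64468481],
       [  0.        , 464.2217345 , 190.74392146],
       [  0.        ,   0.        ,   1.        ]]), 'origin': array([0.19064809, 0.90734751, 0.61403852]), 'rotation': array([-0.19762678,  0.84887323, -0.47563254,  0.1188763 ])}
wrist {'mtx': array([[296.7654658 ,   0.        , 254.30649872],
       [  0.        , 296.7654658 , 189.62008419],
       [  0.        ,   0.        ,   1.        ]]), 'origin': array([ 0.2022968 , -0.54289313,  0.38291162]), 'rotation': array([ 0.77464388, -0.61540778, -0.09058106,  0.11399647])}
0.15 0.08818463554662 [ 9.93518758e-01  1.13666248e-01  4.87490364e-05 -6.78249918e-04]
```

View pics/s0.png

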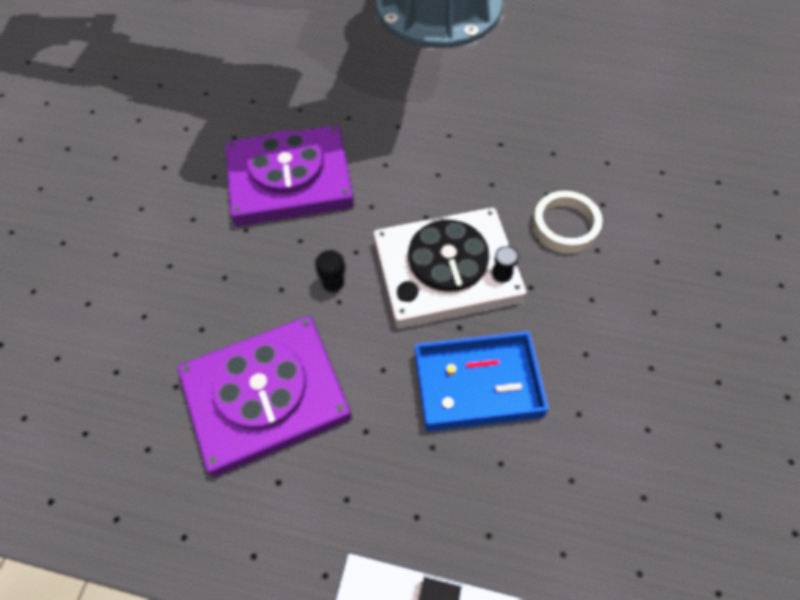

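View pics/sw0.png

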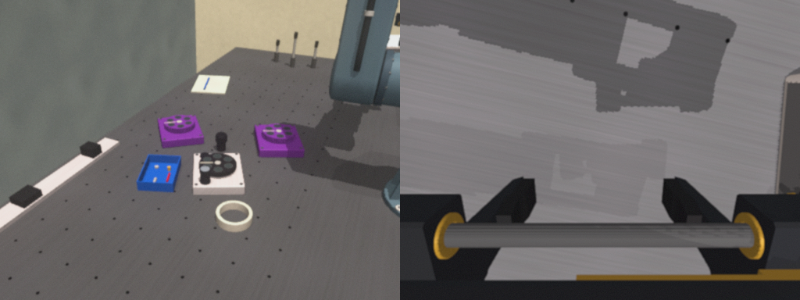

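Candidates in the 800x600 scene picture are the purple unit at (285,160), the purple unit at (258,380) and the aluminium block with a black wheel at (449,250). The last one matches. Its tube is at (505,262) and its cover at (407,291). Next I'll localise it and look from above.

```bash
cat > h.py <<'E'
import numpy as np,cv2
from scipy.spatial.transform import Rotation as R
def ray(uv,c,z):
    """pixel (512x384) -> world point on plane z"""
    d=R.from_quat(c["rotation"]).apply(np.linalg.inv(c["mtx"])@[uv[0],uv[1],1]); o=c["origin"]
    return o+d*(z-o[2])/d[2]
def proj(P,c):
    q=R.from_quat(c["rotation"]).inv().apply(np.atleast_2d(P)-c["origin"])@c["mtx"].T
    return q[:,:2]/q[:,2:]
def down(yaw):  # tool z down, tool y axis at heading yaw
    y=np.array([np.cos(yaw),np.sin(yaw),0]);z=np.array([0,0,-1.])
    return R.from_matrix(np.c_[np.cross(y,z),y,z]).as_quat()
E
python3 - <<'E'
from h import *
from plant import env,cams,readout
c=np.load("pics/scene0.npz")
s=.64
for n,uv,z in[("hub",(449,251),.05),("mark",(459,284),.05),("tube",(506,255),.072),("cover",(407,291),.037),("tape",(568,221),.0),("eyep",(329,262),.058)]:
    print(n,ray(np.array(uv)*s,c,z).round(4))
hub=ray(np.array((449,251))*s,c,.05)
print(R.from_quat(readout.get_tcp_rot()).as_matrix().round(2))
w=np.load("pics/wrist0.npz"); T=R.from_quat(readout.get_tcp_rot())
print("cam in tool",T.inv().apply(w["origin"]-readout.get_eef_pos()), T.inv().apply(R.from_quat(w["rotation"]).apply([0,0,1])))
env.close(5)
for yaw in np.arange(-3,3.2,.5):
    q=env.ik(list(hub+[0,0,.25]),list(down(yaw))); print(yaw.round(2),None if q is None else np.round(q,2))
print(readout.get_clock())
E
```

```text
hub [0.5438 0.1281 0.05  ]
mark [0.5887 0.1499 0.05  ]
tube [0.548  0.1989 0.072 ]
cover [0.606  0.0881 0.037 ]
tape [ 0.4227  0.2758 -0.    ]
eyep [ 0.5999 -0.0133  0.058 ]
[[ 0.97  0.23 -0.  ]
 [ 0.23 -0.97  0.  ]
 [ 0.   -0.   -1.  ]]
cam in tool [ 0.07440958 -0.00022844  0.02112403] [-0.28834231  0.00133562  0.95752646]
-3.0 [ 0.02  0.26  1.74 -0.    1.14  3.02]
-2.5 [ 0.02  0.26  1.74 -0.    1.14  2.52]
-2.0 [ 0.02  0.26  1.74 -0.    1.14  2.02]
-1.5 [ 0.02  0.26  1.74 -0.    1.14  1.52]
-1.0 [ 0.02  0.26  1.74 -0.    1.14  1.02]
-0.5 [ 0.02  0.26  1.74 -0.    1.14  0.52]
0.0 [ 0.02  0.26  1.74 -0.    1.14  0.02]
0.5 [ 0.02  0.26  1.74 -0.    1.14 -0.48]
1.0 [ 0.02  0.26  1.74 -0.    1.14 -0.98]
1.5 [ 0.02  0.26  1.74 -0.    1.14 -1.48]
2.0 [ 0.02  0.26  1.74 -0.    1.14 -1.98]
2.5 [ 0.02  0.26  1.74 -0.    1.14 -2.48]
3.0 [ 0.02  0.26  1.74 -0.    1.14 -2.98]
1.45
```

```bash
python3 - <<'E'
from h import *
from plant import env,cams,readout
hub=np.array([.5438,.1281,.05]);b=.47
a=b+np.deg2rad(180); p=hub+.038*np.array([np.cos(a),np.sin(a),0]); p[2]=.36
env.move_ptp(list(p),list(down(b-np.pi/2)))
c=cams.calibration("wrist"); im,d=cams.get_image("wrist"); np.savez("pics/w1.npz",p=im,d=d,**c)
o=im[:,:,::-1].copy()
for r in(.0,.05): 
    for u in proj([hub+r*np.array([np.cos(b),np.sin(b),0])],c): print(u)
cv2.imwrite("pics/w1.png",cv2.resize(o,(800,600)))
print(readout.get_clock(),readout.get_finger_gap(),readout.get_eef_pos(),readout.get_force())
E
```

```text
[253.32242439 139.44642454]
[253.22757285  84.69244535]
4.225 0.0002796193040809365 [0.51015154 0.11020304 0.36001823] [-0.33535886  0.20626339  0.46428899]
```

View pics/w1.png

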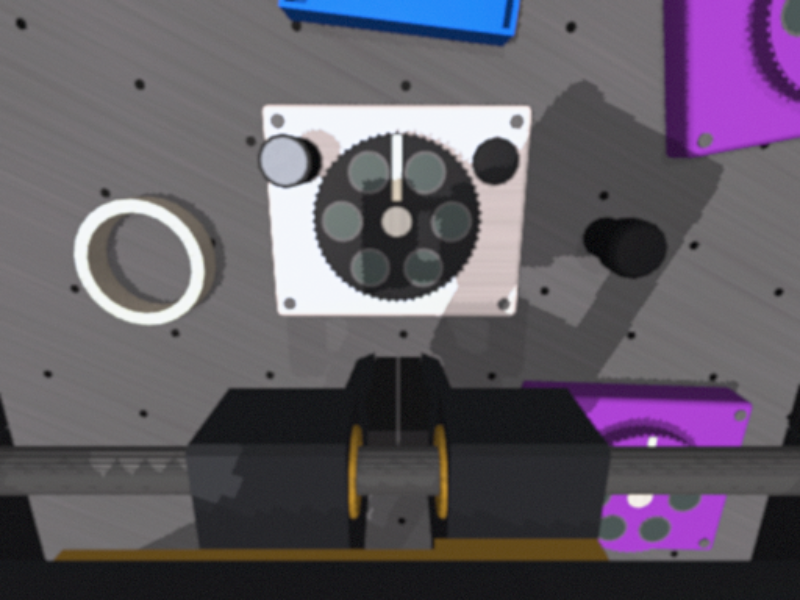

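The aluminium block with the black wheel is confirmed. The hub is at (397,221), the white line runs straight up, and the tube is left at (287,160), so the turn is CCW. The cover is right at (495,160). The fingertip is about 23 mm wide. I'll press at r=35 mm on the side away from the fittings and sweep 60°.

```bash
cat >> h.py <<'E'
b=.47
w=np.load("pics/w1.npz"); hub=ray(np.array([397,221.])/1.5625,w,.05)
def pose(deg,z,r=.035):  # fingertip at base angle deg on the wheel, tip height z
    a=b+np.deg2rad(deg); p=hub+r*np.array([np.cos(a),np.sin(a),0]); p[2]=z+.166
    return list(p),list(down(a+np.pi/2))
E
python3 - <<'E'
from h import *
from plant import env,cams,readout
print(hub)
env.move_ptp(*pose(150,.075))
print("f0",np.round(readout.get_force(),2),readout.get_clock())
p,_=pose(150,.046)
hit=env.move_linear(p,vel=.02,stop_force=1.5)
z=readout.get_eef_pos()[2]-.166; print(hit,"tip z",z,np.round(readout.get_force(),2),readout.get_clock())
if not hit: raise SystemExit
zc=z-.0025
p,_=pose(150,zc); env.move_linear(p,vel=.02)
print(np.round(readout.get_force(),2))
for g in np.arange(160,211,10):
    p,q=pose(g,zc); env.move_linear(p,vel=.04,rot=q); print(g,np.round(readout.get_force(),2),round(readout.get_eef_pos()[2]-.166,4),readout.get_clock())
c=cams.calibration("wrist"); im,d=cams.get_image("wrist"); np.savez("pics/w2.npz",p=im,d=d,**c)
o=[im,cams.get_image("scene")[0]]
cv2.imwrite("pics/w2.png",cv2.resize(np.hstack(o)[:,:,::-1],(800,300)))
E
```

```text
[0.54241817 0.12657815 0.05      ]
f0 [-0.87 -0.04  0.74] 4.8167
True tip z 0.048518854578838866 [ 0.28 -0.44  2.45] 6.0
[-1.26 -0.49  6.39]
160 [-2.45  0.29  6.27] 0.0464 6.5833
170 [-0.64  0.4   6.16] 0.0464 6.9083
180 [-0.4  -0.89  5.65] 0.0465 7.2333
190 [ 0.75 -1.24  5.81] 0.0467 7.5583
200 [ 1.24 -0.62  5.83] 0.0468 7.8833
210 [1.33 0.85 5.72] 0.0467 8.2083
```

View pics/w2.png

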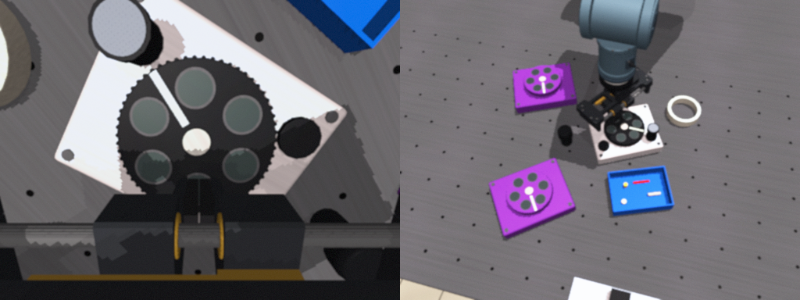

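The line from (196,142) to (153,72) now points at the tube base, so the wheel is past the hump. I'll lift straight up and check from the height of the first look.

```bash
python3 - <<'E'
from h import *
from plant import env,cams,readout
p,_=pose(210,.13); env.move_linear(p,vel=.08)
p,_=pose(180,.194,.038); env.move_ptp(p,list(down(b-np.pi/2))); env.hold(.3)
c=cams.calibration("wrist"); im,d=cams.get_image("wrist")
o=im[:,:,::-1].copy(); 
g=im.min(2)>190
# line angle: sample bright pixels between r=18 and 46 mm on wheel plane
vs,us=np.nonzero(g); P=np.array([ray((u,v),c,.05) for u,v in zip(us,vs)])-hub
r=np.hypot(P[:,0],P[:,1]); m=(r>.018)&(r<.046); 
print("line deg from base x",np.rad2deg(np.median(np.arctan2(P[m,1],P[m,0])))-np.rad2deg(b),m.sum())
cv2.imwrite("pics/w3.png",cv2.resize(o,(800,600)))
print(readout.get_clock(),np.round(readout.get_force(),2))
E
```

```text
line deg from base x 60.68785059783501 128
10.4417 [0.09 0.55 0.03]
```

View pics/w3.png

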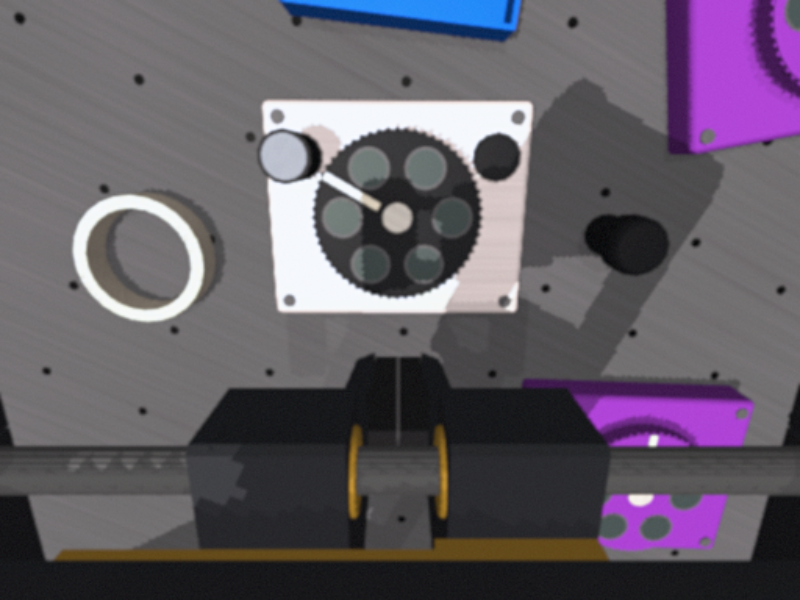

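The line from (397,217) to (325,175) points at the tube. The tape, eyepiece and tray edge are where they were in the first look. The hand is about 190 mm up and clear of everything.

```bash
python3 - <<'E'
from plant import env,readout
env.job_done(); print(readout.get_clock())
E
```

```text
the job is handed in; nothing more can be done
the job is handed in; nothing more can be done
```

I turned the wheel one click counter-clockwise, and its white line now points at the tall lens tube. I did it with the closed fingertips pressed on the wheel's top at 35 mm from the axis, with about 6 N of downward force (limit 30 N), sweeping 60° on the side away from the tube and cover.

- **Wheel angle:** after I lifted off, the line measured 60.7° from its start direction (60° wanted, about 6° allowed), with the wheel settled in the click.
- **Wheel height:** I pressed it down about 3 mm, never up. I did not measure its height afterwards.
- **Loose things:** the tape, the eyepiece and the visible edge of the tray looked unmoved in the last wrist picture. I judged this by eye, not by measurement.
- **Hand and time:** the hand was clear, with fingertips about 190 mm above the bench and no contact force. The clock read about 10.4 s of the 35 s allowed at the last check, just before I handed in.

No check failed or disagreed.

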